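# Hold the bean gate open over the roasting pan

### The job

Bring the roasting pan under the chute of the bean dispenser, its middle below the chute, and let go of it there, with the dispenser's gate still shut. Then pull the gate out until the index on its tongue is level with the pointer clamped on the scale bar, and keep hold of it there against its spring: finish still holding it at the pointer, as I am about to pour the beans in at the top. Do not shift the pointer, and leave the other things on the counter where they stand.

Things in the scene. Friction and masses are not known exactly. Their poses are not given: they have to be found in the camera images.
- dispenser: empty bean dispenser screwed to the counter: an open steel hopper (114 mm across, rim 303 mm up) above an aluminium gate block (74 x 74 mm, 128 to 153 mm up) and a chute. Origin: on the counter straight below the chute's axis. The gate pulls out along its own -x, which points to the right as the robot sees it and somewhat towards it; y is level, z up
- chute (a point): centre of the chute's mouth, 98 mm above the counter; a steel tube 42 mm across pointing straight down. The counter below it is free and open to the left and front: the post (25 mm across, 304 mm high) stands 165 mm from the chute's axis, 60 degrees clockwise from the dispenser's +x seen from above, its foot (140 mm wide, 8 mm thick) begins 105 mm from the axis
- gate (a joint): how far the gate is pulled out, in m: 0 shut (against its stop), grows along the dispenser's -x, at most 0.065. A spring pulls it shut: about 3 N at 0, and 1 N more for every 10 mm; let go, it closes by itself. The index is level with the pointer when gate equals pointer
- gate_pull (a point): middle of the upright black plastic pull at the end of the gate's steel tongue (40 mm wide, top 143 mm above the counter). The pull is 18 mm wide (dispenser's y), 30 mm long (dispenser's x) and 50 mm high, from 143 to 193 mm above the counter; this point lies 170 mm up and, gate shut, 175 mm out (-x) from the chute's axis. Free from above and on both sides. Moves with the gate; axes as the dispenser's
- gate_index (a point): free end of the index, a dark tab (5 mm wide) with a line across the tongue, on the tongue's +y edge, 75 mm out (-x) from the chute's axis when shut, 143 mm above the counter; moves with the gate; axes as the dispenser's
- pointer_tip (a point): tip of the pointer, a small aluminium block (16 mm wide) with a point and a dark thumbscrew (top 161 mm above the counter), clamped on the flat scale bar that runs beside the tongue on its +y side, 49 mm from the tongue's middle line; the point faces the tongue; axes as the dispenser's
- pointer (a joint): where the pointer is clamped, in m from the shut place of the index, along the dispenser's -x (0.022 to 0.050); stiff, not to be moved
- pan: round steel roasting pan, 174 mm across the rim (148 mm at the foot), 40 mm high, about 0.5 kg, with one straight level handle along its own +y, z up; origin: centre of its underside. Too heavy at the end of its handle to be lifted level with a light grip: it slides on the counter
- pan_middle (a point): middle of the pan's inner floor, 3 mm above the pan's underside; axes as the pan's
- pan_handle (a point): middle of the pan's dark silicone handle, the place to grip: 158 mm from the pan's middle along its +y and 38 mm above the counter. The handle is 22 mm wide (pan's x), 16 mm thick (30 to 46 mm above the counter) and runs from 98 to 213 mm from the pan's middle; axes as the pan's
- burner: white ceramic incense burner, a footed bowl 104 mm across and 110 mm high; origin: centre of its foot; only to be left alone
- tray: steel tray, 220 x 170 mm, rim 16 mm high, with the four cups; origin: centre of its underside; only to be left alone
- cup0: white porcelain sini cup, 64 mm across the rim, 48 mm high, no handle, one of four standing on the tray; origin: centre of its foot; only to be left alone
- cup1: white porcelain sini cup, 64 mm across the rim, 48 mm high, no handle, one of four standing on the tray; origin: centre of its foot; only to be left alone
- cup2: white porcelain sini cup, 64 mm across the rim, 48 mm high, no handle, one of four standing on the tray; origin: centre of its foot; only to be left alone
- cup3: white porcelain sini cup, 64 mm across the rim, 48 mm high, no handle, one of four standing on the tray; origin: centre of its foot; only to be left alone
- coffeepot: dark clay coffee pot with long neck, spout and handle, 132 mm across, 207 mm high; origin: centre of its underside; only to be left alone
- jar: cream storage jar with wooden lid, 90 mm across, 150 mm high; origin: centre of its underside; only to be left alone
- spatula: flat wooden spatula, 240 mm long, lying on the counter near the robot; origin: near its middle, long axis x; only to be left alone

How it is judged:
By the outcome, as a careful person would: the job done as asked, in the order asked, and still so for the second after the job is handed in, while the arm keeps its last pose, push and grip.
It also fails if it takes over 58 s, if anything falls off the work surface, if the arm or the gripper's body presses on something with over 40 N, if the wrist force passes 120 N, or if a joint passes its speed limit or range.

### The arm

A 6-joint arm with a two-finger parallel gripper is mounted at the origin on the work surface. World frame = base frame: x ahead of the robot, y to its left, z up, the work surface at z = 0. Lengths are in m, angles in rad, forces in N, time in s.
With the tool pointing down it reaches from about 0.35 to 0.85 m from the base axis. Payload 8.1 kg.
Tool frame: the origin (TCP) lies on the mounting face of the last link; the fingertips stand 186 mm ahead of it and the grasp point (between the pads) lies 167 mm ahead of it; z points along the fingers, y is the line along which they close (so a half turn about z gives the same grasp; the last joint's range is limited). The gripper opens to 93 mm and grips with 3 to 60 N. Pads are 15 mm wide; open, the fingers measure 128 mm over their backs; the gripper's body (75 mm by 188 mm) begins 65 mm behind the grasp point.
Start: joints at [1.172, 0.13, 1.488, -0, 1.523, -0.085], TCP at [0.185, 0.571, 0.405] pointing down, gripper open.
Joint ranges: [-2.96, 2.96], [-0.89, 2.26], [0.02, 2.5], [-1.34, 4.48], [0, 2.73], [-2.66, 2.66]. Speed limits (rad/s): [2.39, 2.39, 2.79, 3.14, 3.14, 3.14].

### API

Orientations are given as a rotation vector (axis times angle).
In Python, from plant import read_state, read_camera, camera_params, close_job gives the robot as it stands. The module is installed in compiled form; this text tells all that it offers.
- The arm moves only by the tool servo_tool, never from a script. Its argument "increments" is a list of rows, each an object with "slide": the shift along the tool's x, y, z in mm, a list of three; "dr": the turn, a rotation vector about the tool's x, y, z in rad, a list of three; "jaw": the closure, from 0 (fully open) to 1 (shut). In form: [{"slide": [x, y, z], "dr": [ax, ay, az], "jaw": jaw}, ...]. A call has 1 to 20 rows; each row is the pose to reach, as a shift and turn from the pose commanded when the call began, along the tool's axes at that moment; what a row does not reach only later rows make up. A row lasts 1/10 s, in which the tool goes at most 50 mm and 8.59 degrees, less where a joint would pass 70% of its speed; a pose out of reach is approached as far as the arm can. A call with a gripper value outside its range is refused whole. The fingers move at their own pace and stop on an object; "force" is the grip in N (left out, the last holds). Time passes only in rows, so rows that repeat a pose let the fingers close. It gives the time, the measured TCP pose, the force, the opening and the grip force at its end, in the units of the state.
- read_state(): the state, without advancing time (a new reading comes with each control period).
- read_camera(name): name is "side" or "top" or "wrist"; returns (picture, depth): 420x560x3 uint8, red, green, blue; 420x560 float32, m along the optical axis (not along the pixel's ray), 0 where there is no reading.
- camera_params(name): a dict with "fx", "fy", "cx", "cy" (pixels), "rvec" (rotation vector, rad) and "tvec" (3), from world to camera coordinates, as OpenCV has them. Camera axes: x right, y down, z forward; pixel columns grow to the right and rows downward; lengths in m; the calibration is good to about 2 mm. A picture is of the moment at which its call begins: read the wrist's pose just before it. camera_params takes no time and is no camera call; for the wrist camera it gives the pose at the moment of the call.
- close_job(): hands the job in; it is judged then, once.
The state is a dict: "t": time; "q": joint angles; "dq": joint speeds; "joint_torque": joint torques, N m; "tool_pos": TCP position; "orientation": TCP orientation; "force": force on the tool from outside, world axes, zero at the start; "wrist_torque": the same for the moment, N m; "opening": finger opening in m; "gripper_force": force on a finger pad.
Only numpy, scipy, OpenCV 4.12 (cv2) and the standard library are available. Lean on these libraries where they do the work, as an engineer would, in place of code of your own. Each camera call takes 0.05 s, during which the arm holds its last target. There are 200 camera calls.

## Working session

There is one attempt and no reset: what is moved stays moved. The work goes in short steps, Python scripts to look and compute and a tool call to move; the robot and the scene stay as the last step left them, time stands still between calls to the robot, and variables do not carry over. Pictures are saved under pics/ and viewed, at most 10 in all, crops included, and the job is handed in when it is done.

Besides the shell and the picture viewer there is one more tool, called after "Request:" as name([rows], argument=value, ...), one row to a line, values as JSON. servo_tool: Moves the arm, as the interface text tells. Its arguments: {"type":"object","properties":{"increments":{"type":"array"},"force":{"type":"number"}},"required":["increments"]}

```bash
mkdir -p pics
cat > h.py <<'E'
import numpy as np, cv2
from plant import *
from scipy.spatial.transform import Rotation as R
def cam(n):
    p=camera_params(n); return p
def shot(n,f):
    p=camera_params(n); im,d=read_camera(n); cv2.imwrite(f'pics/{f}.png',im[:,:,::-1]); np.savez(f'pics/{f}.npz',im=im,d=d,K=np.array([p['fx'],p['fy'],p['cx'],p['cy']]),r=np.ravel(p['rvec']),t=np.ravel(p['tvec']))
    return im,d
def world(f,u,v,z=None):
    "pixel->world by depth, or by plane z"
    a=np.load(f'pics/{f}.npz'); fx,fy,cx,cy=a['K']; Rm=R.from_rotvec(a['r']).as_matrix()
    ray=np.array([(u-cx)/fx,(v-cy)/fy,1.]); o=-Rm.T@a['t']; w=Rm.T@ray
    if z is None:
        return o+w*a['d'][int(round(v)),int(round(u))]
    return o+w*(z-o[2])/w[2]
def proj(f,P):
    a=np.load(f'pics/{f}.npz'); fx,fy,cx,cy=a['K']; c=R.from_rotvec(a['r']).apply(np.atleast_2d(P))+a['t']
    return np.c_[fx*c[:,0]/c[:,2]+cx,fy*c[:,1]/c[:,2]+cy]
def totool(P):
    "world vector of grasp point target -> slide mm in tool axes"
    s=read_state(); r=R.from_rotvec(s['orientation']); g=np.array(s['tool_pos'])+r.apply([0,0,.167])
    return r.inv().apply(np.array(P)-g)*1000, g
E
python3 - <<'E'
from h import *
for n in('side','top'):
    shot(n,n+'0'); p=camera_params(n); print(n,-R.from_rotvec(np.ravel(p['rvec'])).as_matrix().T@np.ravel(p['tvec']),p['fx'])
s=read_state();print(s['t'],s['tool_pos'],R.from_rotvec(s['orientation']).as_matrix().round(3))
E
```

```text
side [ 0.3577499  -1.18706378  1.36443081] 506.00433475871415
top [ 0.42349112 -0.0252222   2.01201837] 509.1470412994365
0.1 [0.18509901 0.57051556 0.4037767 ] [[-0.951  0.309 -0.001]
 [ 0.309  0.951 -0.002]
 [ 0.    -0.002 -1.   ]]
```

View pics/side0.png

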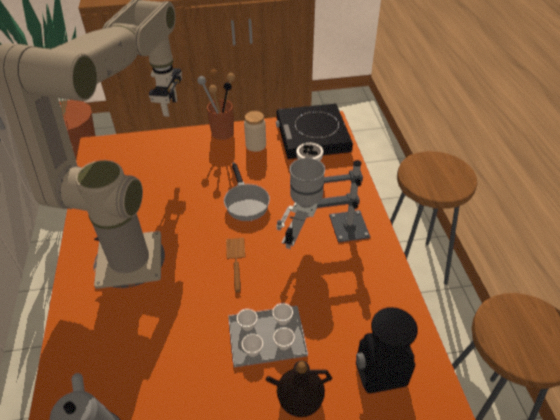

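View pics/top0.png

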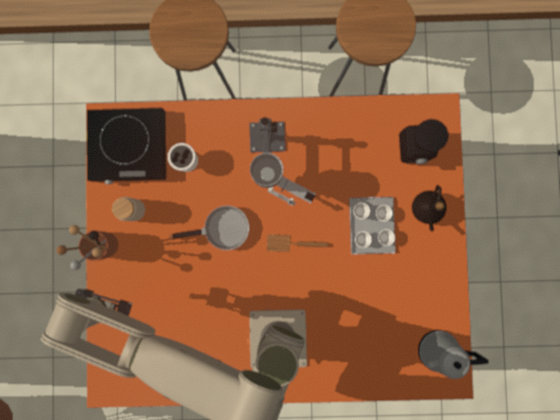

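The top view shows the pan at about (228,229) with its handle to the left at (187,235). The hopper is at (267,170), the gate pull at about (310,196), the burner at (183,157) and the jar at (128,210). I'll enlarge both views next.

Run:
```python
import cv2
a=cv2.imread('pics/top0.png')[120:270,160:350]; cv2.imwrite('pics/topc.png',cv2.resize(a,None,fx=4,fy=4,interpolation=cv2.INTER_CUBIC))
a=cv2.imread('pics/side0.png')[140:265,215:385]; cv2.imwrite('pics/sidec.png',cv2.resize(a,None,fx=4.5,fy=4.5,interpolation=cv2.INTER_CUBIC))
```

```text
(no output)
```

View pics/topc.png

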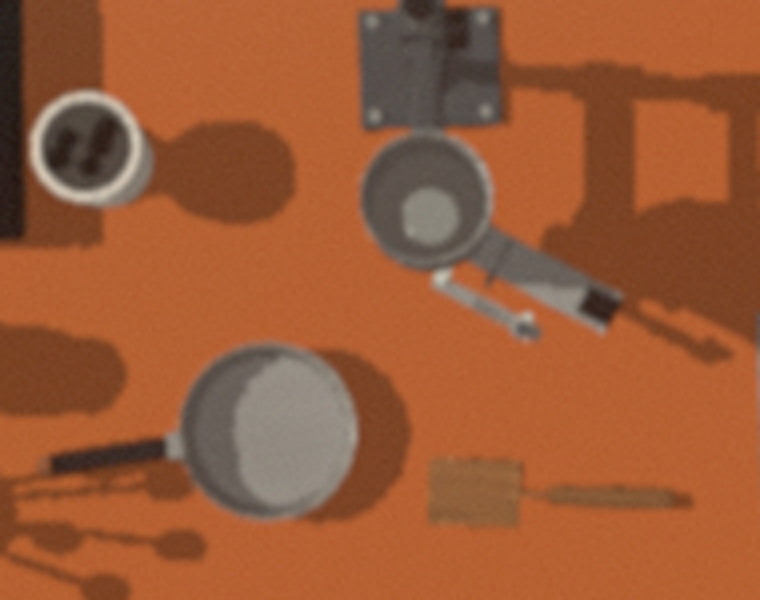

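View pics/sidec.png

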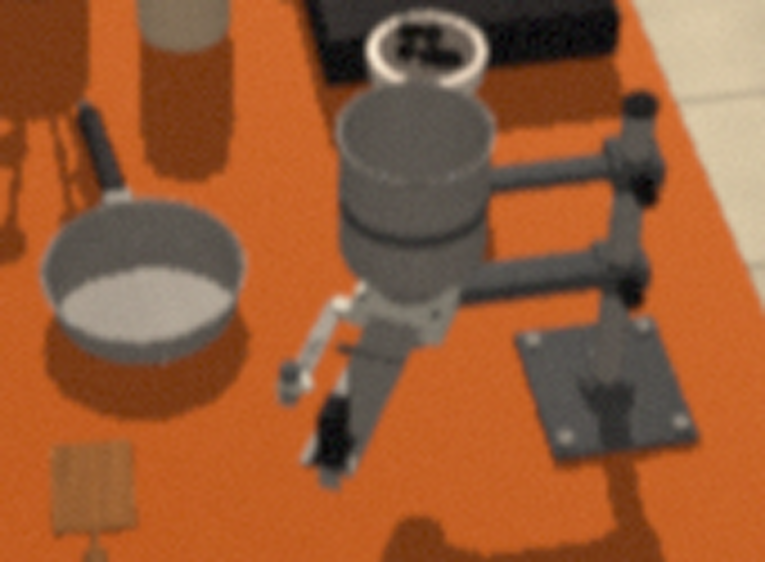

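```bash
cat > m.py <<'E'
from h import *
T=lambda x,y,z:world('top0',x/4+160,y/4+120,z)
S=lambda x,y,z:world('side0',x/4.5+215,y/4.5+140,z)
def tri(a,b):
    # least-squares intersection of rays
    A=np.zeros((3,3));B=np.zeros(3)
    for f in(lambda z:T(*a,z),lambda z:S(*b,z)):
        p=f(0.);d=f(.5)-p;d/=np.linalg.norm(d);M=np.eye(3)-np.outer(d,d);A+=M;B+=M@p
    return np.linalg.solve(A,B)
E
python3 - <<'E'
from m import *
H=tri((426.5,200),(415,143)); print('hopper',H,T(426.5,200,.303))
P=tri((269.5,431.5),(144,263));print('pan rim',P,T(269.5,431.5,.04))
h=tri((50,466),(84,107));print('handle end',h,T(50,466,.046))
h2=T(167,447,.046);print(h2)
g=tri((599,306),(335,400)); print('pull top',g,T(599,306,.193))
s=tri((524,325),(290,372));print('screw',s,T(524,325,.161))
i=tri((490,285),(342,347));print('index',i,T(490,285,.143))
Hc=T(426.5,200,.303);gg=T(599,306,.193)
for k,v in dict(s=T(524,325,.161),i=T(490,285,.143),g=gg,w=T(440,279,.15)).items():
    d=v-Hc; ex=-(gg-Hc)[:2]/np.linalg.norm((gg-Hc)[:2]); ey=np.array([-ex[1],ex[0]])
    print(k,d[:2]@ex,d[:2]@ey, np.degrees(np.arctan2(ex[1],ex[0])))
bu=T(87,147,.11);print('burner',bu)
ps=T(428,70,.008);print('foot',ps)
E
```

```text
hopper [0.62675867 0.01917979 0.293001  ] [0.62411692 0.0190941  0.303     ]
pan rim [0.43591263 0.18217028 0.05107605] [0.43402363 0.18345832 0.04      ]
handle end [0.40726821 0.39501362 0.04773113] [0.40629581 0.39543353 0.046     ]
[0.42164672 0.28209229 0.046     ]
pull top [ 0.54075622 -0.13004771  0.19755583] [ 0.53756635 -0.12994744  0.193     ]
screw [ 0.52349801 -0.0630544   0.15966095] [ 0.52407669 -0.06308408  0.161     ]
index [ 0.56443513 -0.03339968  0.14786733] [ 0.56273141 -0.03321034  0.143     ]
s -0.12130288539138162 0.045242822202512425 59.85564886817072
i -0.07605753701430015 0.02681765263167489 59.85564886817072
g -0.172349597999228 5.210681032192512e-18 59.85564886817072
w -0.03340216142600763 0.04439304498379714 59.85564886817072
burner [0.70563042 0.34254741 0.11      ]
foot [0.78839505 0.02201394 0.008     ]
```

Request:
servo_tool([
  {"slide": [-25, -13, 5], "dr": [0, 0, 0.09], "jaw": 0},
  {"slide": [-55, -28, 10], "dr": [0, 0, 0.2], "jaw": 0},
  {"slide": [-90, -45, 18], "dr": [0, 0, 0.33], "jaw": 0},
  {"slide": [-125, -65, 26], "dr": [0, 0, 0.47], "jaw": 0},
  {"slide": [-160, -83, 34], "dr": [0, 0, 0.61], "jaw": 0},
  {"slide": [-195, -101, 42], "dr": [0, 0, 0.75], "jaw": 0},
  {"slide": [-230, -119, 50], "dr": [0, 0, 0.89], "jaw": 0},
  {"slide": [-260, -135, 56], "dr": [0, 0, 1.02], "jaw": 0},
  {"slide": [-288, -149, 60], "dr": [0, 0, 1.126], "jaw": 0},
  {"slide": [-288, -149, 60], "dr": [0, 0, 1.126], "jaw": 0},
  {"slide": [-288, -149, 60], "dr": [0, 0, 1.126], "jaw": 0},
  {"slide": [-288, -149, 60], "dr": [0, 0, 1.126], "jaw": 0},
])

```text
t: 1.3
tool_pos: [0.4126, 0.3407, 0.3447]
orientation: [-2.069, -2.364, 0.0]
force: [-0.3, 0.3, 0.5]
opening: 0.093
gripper_force: 0.0
```

Run:
```python
from h import *
shot('wrist','w1'); s=read_state(); print(totool([.4134,.340,.038]),s['t'],R.from_rotvec(s['orientation']).as_matrix().round(3))
print(proj('w1',[[.4134,.340,.046],[.4063,.395,.046],[.434,.183,.04],[.4216,.282,.046]]))
```

```text
(array([ -1.0684063 ,   0.90540456, 139.81149889]), array([0.41239237, 0.34090772, 0.17781194])) 1.35 [[-0.133  0.991 -0.   ]
 [ 0.991  0.133  0.   ]
 [ 0.    -0.    -1.   ]]
[[281.79853356 201.86334918]
 [282.10198677 140.07082437]
 [281.40391622 341.56756644]
 [282.24488331 260.05737224]]
```

View pics/w1.png

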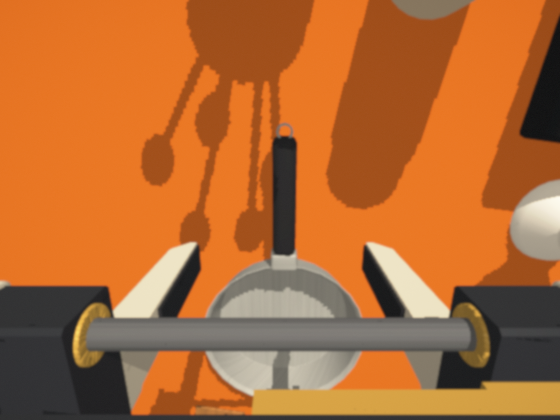

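The wrist view shows the handle running straight from (285,138) to (285,254), centred between the fingers. Next I descend and grip.

Request:
servo_tool([
  {"slide": [-1, 1, 20], "dr": [0, 0, 0], "jaw": 0.3},
  {"slide": [-1, 2, 55], "dr": [0, 0, 0], "jaw": 0.3},
  {"slide": [-1, 2, 90], "dr": [0, 0, 0], "jaw": 0.3},
  {"slide": [-1, 2, 118], "dr": [0, 0, 0], "jaw": 0.3},
  {"slide": [-1, 2, 132], "dr": [0, 0, 0], "jaw": 0.3},
  {"slide": [-1, 2, 139], "dr": [0, 0, 0], "jaw": 0.3},
  {"slide": [-1, 2, 139], "dr": [0, 0, 0], "jaw": 0.3},
  {"slide": [-1, 2, 139], "dr": [0, 0, 0], "jaw": 1},
  {"slide": [-1, 2, 139], "dr": [0, 0, 0], "jaw": 1},
  {"slide": [-1, 2, 139], "dr": [0, 0, 0], "jaw": 1},
  {"slide": [-1, 2, 139], "dr": [0, 0, 0], "jaw": 1},
  {"slide": [-1, 2, 139], "dr": [0, 0, 0], "jaw": 1},
  {"slide": [-1, 2, 139], "dr": [0, 0, 0], "jaw": 1},
  {"slide": [-1, 2, 139], "dr": [0, 0, 0], "jaw": 1},
  {"slide": [-1, 2, 139], "dr": [0, 0, 0], "jaw": 1},
], force=25)

```text
t: 2.85
tool_pos: [0.4153, 0.3394, 0.2059]
orientation: [2.071, 2.362, 0.0]
force: [0.7, -1.5, 1.9]
opening: 0.0217
gripper_force: 25.0
```

Run:
```python
from h import *
s=read_state(); r=R.from_rotvec(s['orientation']); print(totool([.413,.340,.038])[1],s['force'],s['wrist_torque'])
print(r.inv().apply([.1895,-.1645,0])*1000)
```

```text
[0.41533385 0.33935479 0.03886394] [ 0.65884526 -1.49050321  1.9290969 ] [-0.15699353  0.07366807 -0.01457776]
[-1.87831830e+02  1.66402234e+02  1.76673755e-02]
```

Request:
servo_tool([
  {"slide": [-4, 4, 0], "dr": [0, 0, 0], "jaw": 1},
  {"slide": [-12, 11, 0], "dr": [0, 0, 0], "jaw": 1},
  {"slide": [-24, 21, 0], "dr": [0, 0, 0], "jaw": 1},
  {"slide": [-37, 33, 0], "dr": [0, 0, 0], "jaw": 1},
  {"slide": [-50, 44, 0], "dr": [0, 0, 0], "jaw": 1},
  {"slide": [-63, 56, 0], "dr": [0, 0, 0], "jaw": 1},
  {"slide": [-76, 67, 0], "dr": [0, 0, 0], "jaw": 1},
  {"slide": [-89, 79, 0], "dr": [0, 0, 0], "jaw": 1},
  {"slide": [-102, 90, 0], "dr": [0, 0, 0], "jaw": 1},
  {"slide": [-115, 102, 0], "dr": [0, 0, 0], "jaw": 1},
  {"slide": [-128, 113, 0], "dr": [0, 0, 0], "jaw": 1},
  {"slide": [-141, 125, 0], "dr": [0, 0, 0], "jaw": 1},
  {"slide": [-154, 136, 0], "dr": [0, 0, 0], "jaw": 1},
  {"slide": [-166, 147, 0], "dr": [0, 0, 0], "jaw": 1},
  {"slide": [-177, 157, 0], "dr": [0, 0, 0], "jaw": 1},
  {"slide": [-184, 163, 0], "dr": [0, 0, 0], "jaw": 1},
  {"slide": [-188, 166, 0], "dr": [0, 0, 0], "jaw": 1},
  {"slide": [-188, 166, 0], "dr": [0, 0, 0], "jaw": 1},
  {"slide": [-188, 166, 0], "dr": [0, 0, 0], "jaw": 1},
])

```text
t: 4.75
tool_pos: [0.6047, 0.174, 0.2058]
orientation: [2.071, 2.361, -0.001]
force: [-0.2, -1.4, 2.6]
opening: 0.0218
gripper_force: 25.0
```

Run:
```python
from h import *
shot('top','t2');shot('side','s2'); s=read_state(); print(totool([.6,.17,.038])[1],s['force'],s['t'])
a=cv2.imread('pics/t2.png')[120:240,200:340];b=cv2.imread('pics/s2.png')[150:270,230:370]
f=lambda x:cv2.resize(x,(399,342),interpolation=cv2.INTER_CUBIC)
cv2.imwrite('pics/c2.png',np.hstack([f(a),f(b)]))
for n in('t2','s2'):print(n,proj(n,[[.624,.019,.04],[.624,.106,.04],[.537,.019,.04],[.624,-.068,.04]]))
```

```text
[0.60462936 0.17386237 0.03874714] [-0.65777071 -2.28881186  2.44342892] 4.85
t2 [[268.6003298  177.87557952]
 [246.25504735 178.47812108]
 [269.16533308 200.19619971]
 [290.96157671 177.27260747]]
s2 [[304.175374   225.65658972]
 [299.64173599 208.66353941]
 [280.14526645 228.71318721]
 [309.01772842 243.80677553]]
```

View pics/c2.png

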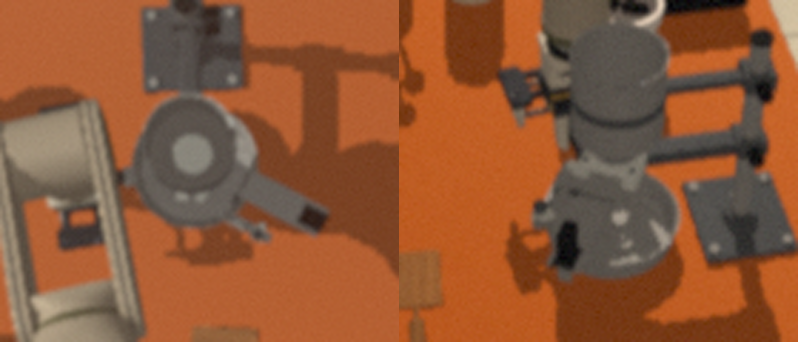

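The two views agree with prediction: the pan rim runs from about 247 to 290.5 px in the top view (246 to 291 predicted), so the pan is centred under the chute. Now I release it, rise and cross over to the pull.

Request:
servo_tool([
  {"slide": [0, 0, 0], "dr": [0, 0, 0], "jaw": 0.4},
  {"slide": [0, 0, 0], "dr": [0, 0, 0], "jaw": 0.4},
  {"slide": [0, 0, 0], "dr": [0, 0, 0], "jaw": 0.4},
  {"slide": [0, 0, 0], "dr": [0, 0, 0], "jaw": 0.4},
  {"slide": [0, 0, -10], "dr": [0, 0, 0], "jaw": 0.4},
  {"slide": [0, 0, -30], "dr": [0, 0, 0], "jaw": 0.4},
  {"slide": [0, 0, -60], "dr": [0, 0, 0], "jaw": 0.4},
  {"slide": [0, 0, -95], "dr": [0, 0, 0], "jaw": 0.4},
  {"slide": [0, 0, -135], "dr": [0, 0, 0], "jaw": 0.4},
  {"slide": [0, 0, -175], "dr": [0, 0, 0], "jaw": 0.4},
  {"slide": [0, -10, -215], "dr": [0, 0, 0], "jaw": 0.4},
  {"slide": [0, -30, -255], "dr": [0, 0, 0], "jaw": 0.4},
  {"slide": [0, -60, -290], "dr": [0, 0, 0], "jaw": 0.4},
  {"slide": [0, -90, -311], "dr": [0, 0, 0], "jaw": 0.4},
  {"slide": [0, -110, -311], "dr": [0, 0, 0], "jaw": 0.4},
  {"slide": [0, -110, -311], "dr": [0, 0, 0], "jaw": 0.4},
])

```text
t: 6.45
tool_pos: [0.4936, 0.1603, 0.5196]
orientation: [2.069, 2.361, 0.005]
force: [0.9, -0.6, 0.3]
opening: 0.0561
gripper_force: 0.0
```

Request:
servo_tool([
  {"slide": [-20, 0, 0], "dr": [0, 0, 0.04], "jaw": 0.4},
  {"slide": [-50, 0, 0], "dr": [0, 0, 0.11], "jaw": 0.4},
  {"slide": [-85, 0, 0], "dr": [0, 0, 0.19], "jaw": 0.4},
  {"slide": [-120, 0, 0], "dr": [0, 0, 0.27], "jaw": 0.4},
  {"slide": [-155, 0, 0], "dr": [0, 0, 0.35], "jaw": 0.4},
  {"slide": [-190, 0, 0], "dr": [0, 0, 0.43], "jaw": 0.4},
  {"slide": [-225, 0, 0], "dr": [0, 0, 0.51], "jaw": 0.4},
  {"slide": [-255, 2, 10], "dr": [0, 0, 0.58], "jaw": 0.4},
  {"slide": [-280, 3, 25], "dr": [0, 0, 0.63], "jaw": 0.4},
  {"slide": [-293, 3, 45], "dr": [0, 0, 0.65], "jaw": 0.4},
  {"slide": [-293, 3, 50], "dr": [0, 0, 0.65], "jaw": 0.4},
  {"slide": [-293, 3, 50], "dr": [0, 0, 0.65], "jaw": 0.4},
  {"slide": [-293, 3, 50], "dr": [0, 0, 0.65], "jaw": 0.4},
])

```text
t: 7.75
tool_pos: [0.5368, -0.1291, 0.4675]
orientation: [2.716, 1.579, 0.001]
force: [0.3, -0.8, 0.6]
opening: 0.0557
gripper_force: 0.0
```

Run:
```python
from h import *
shot('wrist','w3'); shot('top','t3'); s=read_state(); print(totool([.538,-.131,.170]),s['t'],s['force'],R.from_rotvec(s['orientation']).as_matrix().round(3))
print(proj('w3',[[.538,-.131,.193],[.5627,-.0332,.143],[.524,-.063,.161]]))
```

```text
(array([ -1.29204891,   1.45788025, 131.09941879]), array([ 0.53713513, -0.12909078,  0.30109714])) 7.85 [-0.06424652 -0.42659172 -0.33742202] [[ 0.495  0.869  0.002]
 [ 0.869 -0.495 -0.   ]
 [ 0.     0.002 -1.   ]]
[[282.75177185 210.55256003]
 [252.70347524  90.70508918]
 [231.05330623 143.54522268]]
```

View pics/w3.png

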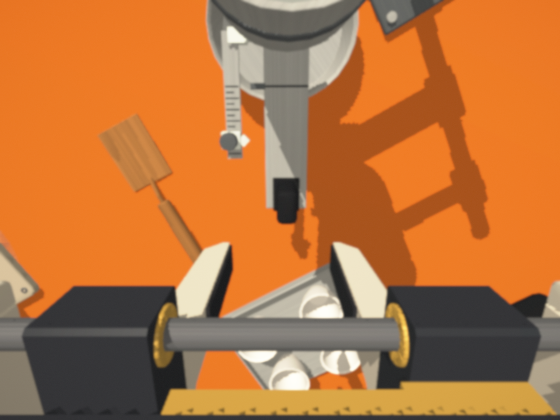

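The pull's top is at about (287,205), the index tab tip at (252,86), the pointer's tip at (248,142) and the screw at (231,141). I'll measure these by depth and plane.

Run:
```python
from h import *
d=np.load('pics/w3.npz')['d']; im=np.load('pics/w3.npz')['im']
for u,v in[(287,190),(287,200),(287,212),(287,219),(287,160),(231,141),(236,120),(245,141),(257,86)]: print((u,v),world('w3',u,v).round(4),im[v,u])
a=cv2.imread('pics/w3.png')[60:240,200:340]; cv2.imwrite('pics/c3.png',cv2.resize(a,(466,600),interpolation=cv2.INTER_CUBIC))
```

```text
(287, 190) [ 0.549  -0.1189  0.1858] [39 38 39]
(287, 200) [ 0.5457 -0.1246  0.1935] [41 41 40]
(287, 212) [ 0.5406 -0.1336  0.194 ] [39 37 37]
(287, 219) [ 0.5375 -0.1392  0.1935] [37 36 38]
(287, 160) [ 0.5588 -0.1031  0.1422] [142 139 126]
(231, 141) [ 0.5255 -0.0611  0.1629] [105 106 101]
(236, 120) [ 0.5361 -0.0474  0.1434] [156 150 138]
(245, 141) [ 0.5341 -0.0676  0.1485] [246 244 230]
(257, 86) [ 0.5682 -0.032   0.1469] [73 75 73]
```

View pics/c3.png

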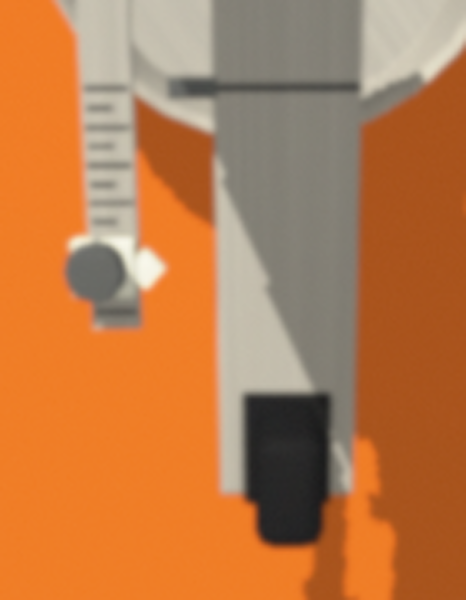

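Run:
```python
from h import *
ex=np.array([np.cos(np.radians(60)),np.sin(np.radians(60)),0])
I=[world('w3',253,86.4,z) for z in(.143,.146)]
for z in(.143,.146,.149):
  print(z,world('w3',250.2,140.4,z),[(i-world('w3',250.2,140.4,z))@ex for i in I])
b=[world('w3',200+110/3.33,60+r/3.33,.1434)@ex for r in (88,127,165,203,268)];print(np.diff(b))
ax=world('w3',265,100,.143)-world('w3',266,205,.143); print(np.degrees(np.arctan2(ax[1],ax[0])), [world('w3',u,v,.143) for u,v in((265,100),(307,100))])
d=np.load('pics/w3.npz')['d']
for u,v in[(246,140),(247,140),(248,141),(245,138),(245,143),(253,86),(255,86),(258,87),(275,86)]:print((u,v),world('w3',u,v)[2].round(4))
print(totool([.542,-.1305,.170]))
```

```text
0.143 [ 0.5378307  -0.06974199  0.143     ] [np.float64(0.047722003424015974), np.float64(0.04754618635737454)]
0.146 [ 0.53822567 -0.06963025  0.146     ] [np.float64(0.047427752074601585), np.float64(0.04725193500796015)]
0.149 [ 0.53862063 -0.06951851  0.149     ] [np.float64(0.047133500725187176), np.float64(0.04695768365854574)]
[-0.00995429 -0.00989664 -0.01009765 -0.01775615]
60.03839936013507 [array([ 0.56827866, -0.04553444,  0.143     ]), array([ 0.60139383, -0.06442091,  0.143     ])]
(246, 140) 0.1496
(247, 140) 0.1493
(248, 141) 0.1497
(245, 138) 0.1501
(245, 143) 0.15
(253, 86) 0.1467
(255, 86) 0.1464
(258, 87) 0.1452
(275, 86) 0.1437
(array([  1.12132781,   4.68674445, 131.10640399]), array([ 0.53713513, -0.12909078,  0.30109714]))
```

Request:
servo_tool([
  {"slide": [1, 3, 20], "dr": [0, 0, 0], "jaw": 0.4},
  {"slide": [1, 5, 50], "dr": [0, 0, 0], "jaw": 0.4},
  {"slide": [1, 5, 80], "dr": [0, 0, 0], "jaw": 0.4},
  {"slide": [1, 5, 105], "dr": [0, 0, 0], "jaw": 0.4},
  {"slide": [1, 5, 120], "dr": [0, 0, 0], "jaw": 0.4},
  {"slide": [1, 5, 129], "dr": [0, 0, 0], "jaw": 0.4},
  {"slide": [1, 5, 129], "dr": [0, 0, 0], "jaw": 0.4},
  {"slide": [1, 5, 129], "dr": [0, 0, 0], "jaw": 1},
  {"slide": [1, 5, 129], "dr": [0, 0, 0], "jaw": 1},
  {"slide": [1, 5, 129], "dr": [0, 0, 0], "jaw": 1},
  {"slide": [1, 5, 129], "dr": [0, 0, 0], "jaw": 1},
  {"slide": [1, 5, 129], "dr": [0, 0, 0], "jaw": 1},
  {"slide": [1, 5, 129], "dr": [0, 0, 0], "jaw": 1},
  {"slide": [1, 5, 129], "dr": [0, 0, 0], "jaw": 1},
], force=45)

```text
t: 9.25
tool_pos: [0.5412, -0.1313, 0.338]
orientation: [-2.717, -1.577, 0.001]
force: [-4.8, 1.0, 4.4]
opening: 0.0175
gripper_force: 45.0
```

Run:
```python
from h import *
s=read_state(); r=R.from_rotvec(s['orientation']); print(totool([.5,0,0])[1],s['force'],s['wrist_torque'],r.as_matrix().round(4))
print(r.inv().apply([-.5,-.866,0])*44)
```

```text
[ 0.54113915 -0.13129293  0.17100412] [-4.82622156  0.97480494  4.381607  ] [0.19621331 0.73390653 0.13180986] [[ 4.958e-01  8.684e-01 -6.000e-04]
 [ 8.684e-01 -4.958e-01  1.000e-04]
 [-1.000e-04 -6.000e-04 -1.000e+00]]
[-4.39985159e+01 -2.12993399e-01  6.65428298e-03]
```

Request:
servo_tool([
  {"slide": [-2, 0, 0], "dr": [0, 0, 0], "jaw": 1},
  {"slide": [-6, 0, 0], "dr": [0, 0, 0], "jaw": 1},
  {"slide": [-11, -1, 0], "dr": [0, 0, 0], "jaw": 1},
  {"slide": [-16, -1, 0], "dr": [0, 0, 0], "jaw": 1},
  {"slide": [-21, -1, 0], "dr": [0, 0, 0], "jaw": 1},
  {"slide": [-26, -1, 0], "dr": [0, 0, 0], "jaw": 1},
  {"slide": [-31, -1, 0], "dr": [0, 0, 0], "jaw": 1},
  {"slide": [-36, -1, 0], "dr": [0, 0, 0], "jaw": 1},
  {"slide": [-41, -1, 0], "dr": [0, 0, 0], "jaw": 1},
  {"slide": [-44, -1, 0], "dr": [0, 0, 0], "jaw": 1},
  {"slide": [-45, -1, 0], "dr": [0, 0, 0], "jaw": 1},
  {"slide": [-45, -1, 0], "dr": [0, 0, 0], "jaw": 1},
  {"slide": [-45, -1, 0], "dr": [0, 0, 0], "jaw": 1},
])

```text
t: 10.55
tool_pos: [0.5189, -0.1697, 0.3381]
orientation: [2.716, 1.577, 0.004]
force: [6.4, 4.2, 0.7]
opening: 0.0179
gripper_force: 45.0
```

Run:
```python
from h import *
shot('wrist','w4');shot('top','t4'); s=read_state(); print(totool([.5,0,0])[1],s['force'],s['gripper_force'],s['opening'])
p=proj('w4',[[.5383,-.0696,.148]])[0];print(p)
x,y=int(max(0,min(420,p[0]-70))),int(max(0,min(300,p[1]-60)));print(x,y)
a=cv2.imread('pics/w4.png')[y:y+120,x:x+140]; cv2.imwrite('pics/c4.png',cv2.resize(a,(700,600),interpolation=cv2.INTER_CUBIC))
```

```text
[ 0.51938453 -0.16953734  0.1710099 ] [7.05327721 4.5759712  0.14658638] 45.00509977340698 0.017996027627892548
[213.23643588  77.04126691]
143 17
```

View pics/c4.png

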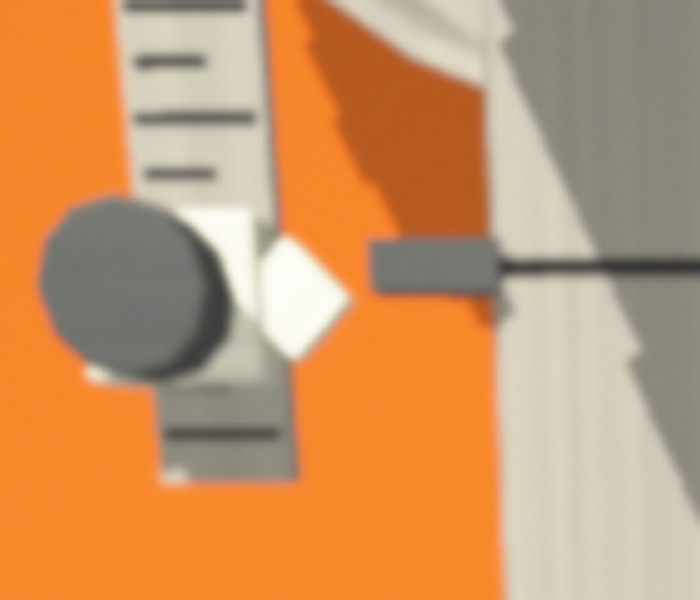

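Run:
```python
from h import *
ex=np.array([np.cos(np.radians(60)),np.sin(np.radians(60)),0])
P=lambda x,y:(143+x/5,17+y/5)
for u,v in[(310,300),(290,280),(390,266),(430,266),(470,266),(560,240)]:
    a=P(u,v); print(a,world('w4',*a)[2].round(4))
for zt in(.146,.148,.150):
  for zi in(.1435,.1455): print(zt,zi,(world('w4',*P(430,266),zi)-world('w4',*P(352,300),zt))@ex)
m=lambda r:world('w4',*P(230,r),.1434)@ex
print('scale gap 10mm:',m(5)-m(118), 'last mark to prev', m(118)-m(433))
```

```text
(205.0, 77.0) 0.1496
(201.0, 73.0) 0.1488
(221.0, 70.2) 0.1462
(229.0, 70.2) 0.1453
(237.0, 70.2) 0.1461
(255.0, 65.0) 0.1434
0.146 0.1435 0.0034640198065209473
0.146 0.1455 0.0032559159647457944
0.148 0.1435 0.003634911952572676
0.148 0.1455 0.003426808110797523
0.15 0.1435 0.003805804098624472
0.15 0.1455 0.0035977002568493193
scale gap 10mm: 0.009929979848849219 last mark to prev 0.029746796809740877
```

Request:
servo_tool([
  {"slide": [-1, 0.3, 0], "dr": [0, 0, 0], "jaw": 1},
  {"slide": [-2.5, 0.5, 0], "dr": [0, 0, 0], "jaw": 1},
  {"slide": [-3.5, 0.5, 0], "dr": [0, 0, 0], "jaw": 1},
  {"slide": [-3.5, 0.5, 0], "dr": [0, 0, 0], "jaw": 1},
  {"slide": [-3.5, 0.5, 0], "dr": [0, 0, 0], "jaw": 1},
  {"slide": [-3.5, 0.5, 0], "dr": [0, 0, 0], "jaw": 1},
])

```text
t: 11.25
tool_pos: [0.5175, -0.1727, 0.338]
orientation: [-2.716, -1.578, -0.004]
force: [3.7, 6.4, 1.5]
opening: 0.0179
gripper_force: 45.0
```

Run:
```python
from h import *
shot('wrist','w5');shot('top','t5'); s=read_state(); print(totool([.5,0,0])[1],s['force'],s['gripper_force'],s['t'])
a=cv2.imread('pics/w5.png')[5:125,143:283]; a=cv2.resize(a,(500,428),interpolation=cv2.INTER_CUBIC)
b=cv2.imread('pics/t5.png')[120:240,230:314]; b=cv2.resize(b,(300,428),interpolation=cv2.INTER_CUBIC)
cv2.imwrite('pics/c5.png',np.hstack([a,b]))
```

```text
[ 0.51776943 -0.172504    0.17100103] [3.86980284 5.46510069 1.42288465] 44.99884486198425 11.35
```

View pics/c5.png

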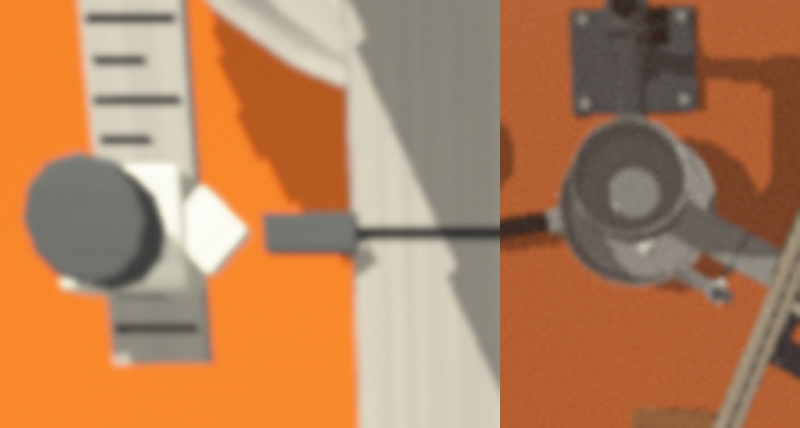

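The pointer tip (row 230) and the index (row 232) are level to within about 0.3 mm. The pan is still centred under the hopper, its rim spanning 247 to 290.5 px.

```bash
python3 -c "
from plant import *
print(close_job())"
```

```text
the job is handed in; nothing more can be done
None
```

The job is handed in at about 11 s of robot time: the pan was let go under the chute (centred to about 2 mm) with the gate shut, and the gripper is now holding the gate open at the pointer to within about 0.3 mm, with a 45 N grip.

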